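# Hang the washed bowl template over the drip tray

### The job

The washed bowl template has to drip dry. First turn the swivel hook of the drying stand until it points straight out over the middle of the drip tray; then take the wooden template out of its rack and hang it by its hole on the hook, so that it is left hanging freely and still over the tray. Leave the other things on the bench as they are.

Things in the scene. Friction and masses are not known exactly. Their poses are not given: they have to be found in the camera images.
- stand: Drying stand, fixed: a round wooden base 260 mm across and 10 mm thick with a thin upright steel post (20 mm thick) at its centre, carrying the swivel hook at its top, 177 mm above the bench. Origin: centre of the base's underside, on the post's axis, at bench level.
- hook_axis (a point): Point on the post's axis at the height of the hook's bar centre, 165 mm above the bench. Turns with the hook: the bar runs out along this frame's own -x, z is up. The hook: a level round steel bar, 10 mm thick, reaching 93 mm from the axis, its end upturned to 16 mm above the bar's centre line, on a round head 28 mm across whose top is 12 mm above that line.
- hook_rest (a point): A point on the top of the hook's bar, 60 mm out from the post's axis: the middle of the stretch where the template should hang. The hook turns all the way round either way without a stop, with friction: it stays where it is left and takes about 2 N pushed sideways here.
- tray: Drip tray, fixed on the stand's round base: an open aluminium tray, 85 mm (away from the post) by 130 mm (across), 22 mm high, walls 4 mm, its rim 32 mm above the bench. It lies on one side of the post only. Origin: on the post's axis, 10 mm above the bench; the tray lies along this frame's own -x direction.
- tray_mid (a point): Middle of the tray's inner floor, 70 mm out from the post's axis, 14 mm above the bench.
- rack: Slotted wooden rack, fixed, 70 x 150 mm, 40 mm high, with one slot 15 mm wide and 30 mm deep along its own y axis, in which the template stands upright (slot floor 10 mm above the bench). Origin: centre of its underside.
- template: Bowl template: flat plywood board 12 mm thick (its own x), 184 mm tall (z), 130 g, standing in the rack. Lower part 80 mm high, 110 mm wide (y), round corners; upper part 70 mm wide with a through hole 40 mm wide, 80 to 124 mm above the lower edge, its roof sloping down a few mm to each side. The solid 60 mm band above the hole is gripped across the thickness. Origin: middle of the lower edge.
- eye (a point): Middle of the upper edge of the template's hole, in mid-thickness, 124 mm above its lower edge: the spot that should rest on the hook's bar.
- grip (a point): Middle of the template's top edge, 184 mm above its lower edge.
- tool_jar: Bystander: glass jar of modelling tools, 86 mm across, 160 mm tall with the tools. Origin: centre of the underside.
- bowl: Bystander: white ceramic bowl, 130 mm across, 60 mm high. Origin: centre of the underside.
- stamp: Bystander: turned wooden hand stamp standing upright, 42 mm across, 80 mm tall. Origin: centre of the underside.
There are look-alikes about, which are no part of the job. There is more than one size of the template; the one meant has the size given above.

How it is judged (in metres and radians):
On the way, in this order (a step that is already met when the one before it is completed fails the run):
1. the hook is turned to point out over the middle of the tray (horizontal distance between hook_rest and tray_mid below 0.023 m), for 0.2 s.
2. the template hangs by its hole on the hook's bar (x of eye in the frame of hook_axis between -0.082 and -0.016 m and y of eye in the frame of hook_axis between -0.018 and 0.018 m and z of eye in the frame of hook_axis between -0.002 and 0.013 m), for 0.2 s.
At the end, for the whole second after the job is handed in: The hook points over the tray's middle (within 23 mm from above, 60 mm out: about 17 degrees); the template hangs on its bar, still and upright within 0.4 rad, the hole's top edge 16 to 82 mm out from the axis, within 18 mm sideways and 7 mm below to 8 mm above the bar's top (all of step 2 and horizontal distance between hook_rest and tray_mid below 0.023 m and angle between template's own z axis and vertical below 0.4 rad and linear speed of template below 0.03 m/s); the robot touches nothing.
It fails at once if a bystander (tool jar, bowl or stamp) is shifted by more than 30 mm or tipped over (distance of any of tool_jar, bowl, stamp from where it was at the start of the episode above 0.03 m or angle between any of tool_jar, bowl, stamp's own z axis and vertical above 0.5 rad).
It also fails if it takes over 67 s, if anything falls off the work surface, if the arm or the gripper's body presses on something with over 40 N, if the wrist force passes 120 N, or if a joint passes its speed limit or range.

### The arm

A 6-joint arm with a two-finger parallel gripper is mounted at the origin on the work surface. World frame = base frame: x ahead of the robot, y to its left, z up, the work surface at z = 0. Lengths are in m, angles in degrees, forces in N, time in s.
With the tool pointing down it reaches from about 0.375 to 0.9 m from the base axis. Payload 3.1 kg.
Tool frame: the origin (TCP) lies at the very end of the fingers, on their centre line; the grasp point (between the pads) lies 19 mm behind it; z points along the fingers, y is the direction in which the jaws open and shut (so a half turn about z gives the same grasp; the last joint's range is limited). The gripper opens to 87 mm and grips with 3 to 60 N. Pads are 19 mm wide; open, the fingers measure 117 mm over their backs; the gripper's body (75 mm by 190 mm) begins 51 mm behind the grasp point.
Start: joints at [-77.894, 30.224, 82.088, -0, 67.689, -10.227], TCP at [0.238, -0.578, 0.223] pointing down, gripper open.
Joint ranges: [-176.69, 176.69], [-43.24, 126.21], [12.49, 139.97], [-82, 262], [0, 151.66], [-163.58, 163.58]. Speed limits (degrees/s): [159.86, 159.86, 180, 180, 180, 180].

### API

Orientations are given as a 3x3 rotation matrix whose columns are the frame's x, y, z axes.
In Python, from rig import read_state, capture, hand_in gives the robot as it stands. The module is installed in compiled form; this text tells all that it offers.
- The arm moves only by the tool send_rows, never from a script. Its argument "moves" is one flat list of numbers, 7 for each row, row after row: the turn, a rotation vector about the world's x, y, z in degrees, then the shift along the world's x, y, z in cm, then the gripper's target within -1 to 1 (fully open at 1, half-way at 0, shut at -1). In form: [rx, ry, rz, tx, ty, tz, hand, rx, ry, rz, tx, ty, tz, hand, ...]. A call has 1 to 20 rows; each row shifts and turns the commanded pose from where the row before left it; what a row does not reach is not made up. A row lasts 1/10 s, in which the tool goes at most 50 mm and 8.59 degrees, less where a joint would pass 70% of its speed; a pose out of reach is approached as far as the arm can. A call with a gripper value outside its range is refused whole. The fingers move at their own pace and stop on an object; the grip force is fixed at half the most. Time passes only in rows, so rows that do not move let the fingers close. It gives the time, the measured TCP pose, the force and the opening at its end, in the units of the state.
- read_state(): the state, without advancing time (a new reading comes with each control period).
- capture(name): name is "scene" or "top" or "wrist"; returns a dict with "pixels" (480x640x3 uint8, red, green, blue), "vertical_fov" (degrees; the focal length in pixels is half the picture's height over the tangent of half this angle, whatever the lens; pixels are square), "cx", "cy" (the principal point, pixels), "dist" ([k1, k2, p1, p2, k3] as OpenCV has them; the pictures are not rectified), "rvec" (rotation vector, rad) and "tvec" (3), from world to camera coordinates, as OpenCV has them. Camera axes: x right, y down, z forward; pixel columns grow to the right and rows downward; lengths in m; the calibration is good to about 2 mm. A picture is of the moment at which its call begins. There is no depth.
- hand_in(): hands the job in, once; it reports no verdict.
The state is a dict: "time_s": time; "joint_positions": joint angles; "qvel": joint speeds; "tau": joint torques, N m; "position": TCP position; "tcp_rot": TCP orientation; "force": force on the tool from outside, world axes, zero at the start; "moment": the same for the moment, N m; "opening": opening from 0.0 (shut) to 1.0 (fully open).
Only numpy, scipy, OpenCV 4.12 (cv2) and the standard library are available. Lean on these libraries where they do the work, as an engineer would, in place of code of your own. Each camera call takes 0.05 s, during which the arm holds its last target.

## Working session

There is one attempt and no reset: what is moved stays moved. The work goes in short steps, Python scripts to look and compute and a tool call to move; the robot and the scene stay as the last step left them, time stands still between calls to the robot, and variables do not carry over. Pictures are saved under pics/ and viewed, and the job is handed in when it is done.

Besides the shell and the picture viewer there is one more tool, called after "Request:" as name(argument=value, ...) on one line, values as JSON. send_rows: Moves the arm, as the interface text tells. Its arguments: {"type":"object","properties":{"moves":{"type":"array","items":{"type":"number"}}},"required":["moves"]}

```bash
mkdir -p pics; cat > h.py <<'E'
import numpy as np, cv2, json, pickle
from rig import read_state, capture, hand_in
def cam(c):
    f=240/np.tan(np.radians(c["vertical_fov"])/2)
    K=np.array([[f,0,c["cx"]],[0,f,c["cy"]],[0,0,1.]])
    return K,np.array(c["dist"],float),np.array(c["rvec"],float).reshape(3),np.array(c["tvec"],float).reshape(3)
def ray(c,u,v):
    K,d,r,t=cam(c); R=cv2.Rodrigues(r)[0]
    p=cv2.undistortPoints(np.array([[[u,v]]],float),K,d)[0,0]
    return -R.T@t, R.T@np.array([p[0],p[1],1])
def atz(c,u,v,z):
    o,d=ray(c,u,v); return o+d*(z-o[2])/d[2]
def proj(c,P):
    K,d,r,t=cam(c); return cv2.projectPoints(np.array(P,float).reshape(-1,1,3),r,t,K,d)[0][:,0]
def tri(obs):
    A=0;b=0
    for c,u,v in obs:
        o,d=ray(c,u,v); d/=np.linalg.norm(d); M=np.eye(3)-np.outer(d,d); A=A+M;b=b+M@o
    return np.linalg.solve(A,b)
def snap(n,f):
    c=capture(n); pickle.dump(c,open(f'pics/{f}.pkl','wb')); cv2.imwrite(f'pics/{f}.png',c["pixels"][:,:,::-1]); return c
def load(f): return pickle.load(open(f'pics/{f}.pkl','rb'))
def crop(f,x0,y0,x1,y1,s,out):
    im=load(f)["pixels"][y0:y1,x0:x1,::-1]; cv2.imwrite(f'pics/{out}.png',cv2.resize(im,None,fx=s,fy=s,interpolation=cv2.INTER_CUBIC))
E
python3 - <<'E'
from h import *
for n in("scene","top","wrist"): 
    c=snap(n,n+"0"); print(n,ray(c,320,240))
E
```

```text
scene (array([ 1.48925851, -0.33141201,  1.01816403]), array([-0.6894041,  0.2388453, -0.6840499]))
top (array([0.50550145, 0.00455955, 1.74395344]), array([ 0.09045812,  0.00174493, -0.99595059]))
wrist (array([ 0.30138738, -0.55065262,  0.3827931 ]), array([-0.24813803, -0.09572332, -0.96412364]))
```

View pics/scene0.png

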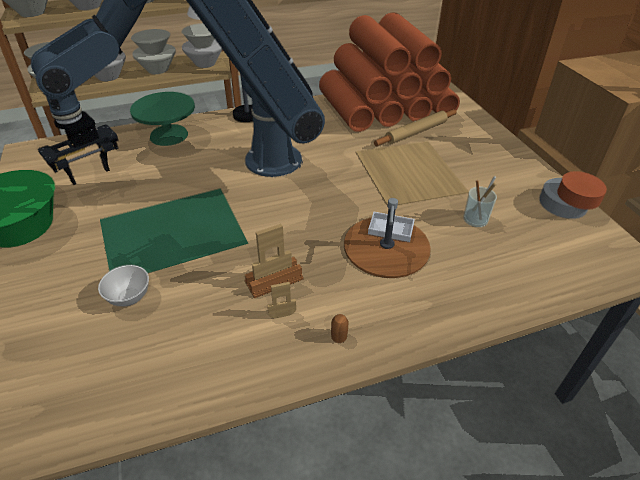

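View pics/top0.png

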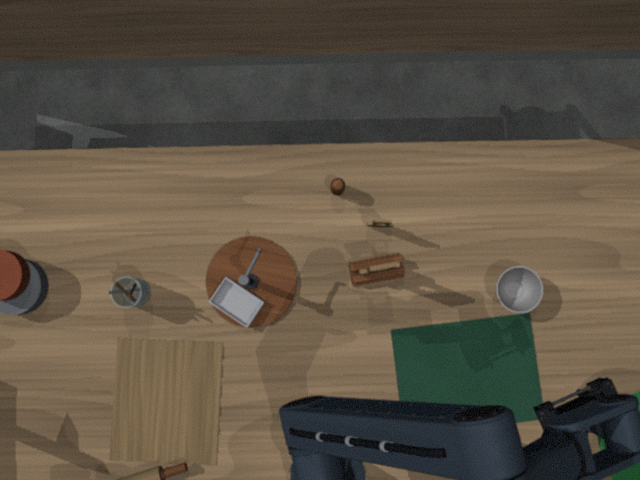

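View pics/wrist0.png

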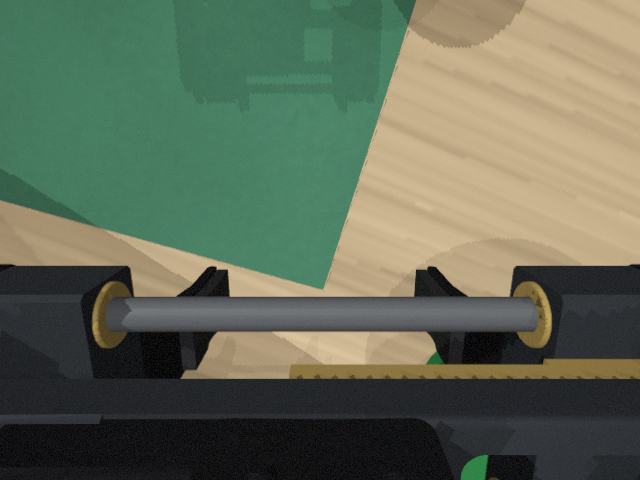

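Scene: one template stands in the rack (scene 270,255; top 380,268) and a smaller look-alike stands nearer the front edge (scene 281,300; top 380,223). The stand's post is at top (247,281). Its hook points to (259,251) and the tray is on the opposite side at (236,302). The bystanders are the jar (scene 480,207), the bowl (124,286) and the stamp (340,328). Next I'll take close crops.

```bash
python3 - <<'E'
from h import *
crop("scene0",220,210,340,330,6,"a");crop("scene0",330,180,440,285,6,"b");crop("top0",195,225,305,335,6,"c");crop("top0",330,170,430,300,5,"d")
E
```

```text
(no output)
```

View pics/a.png

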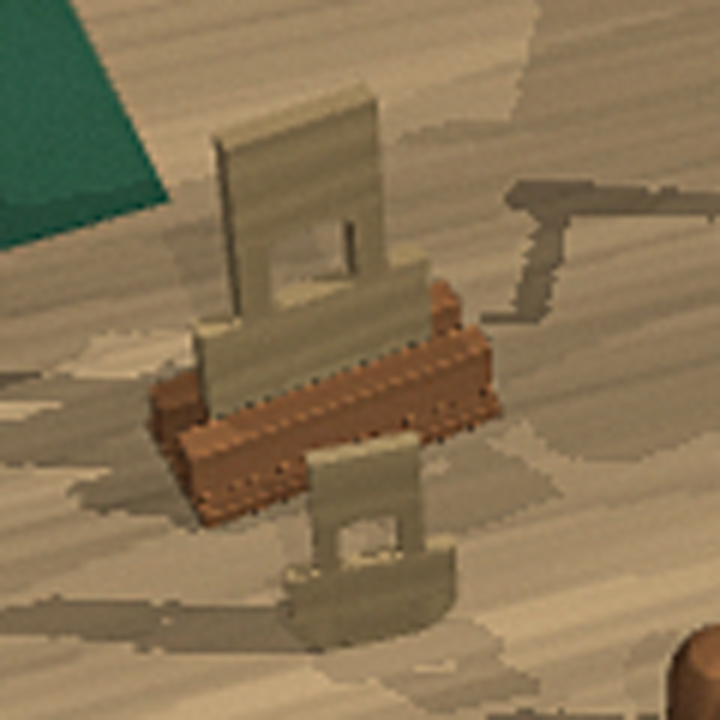

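View pics/b.png

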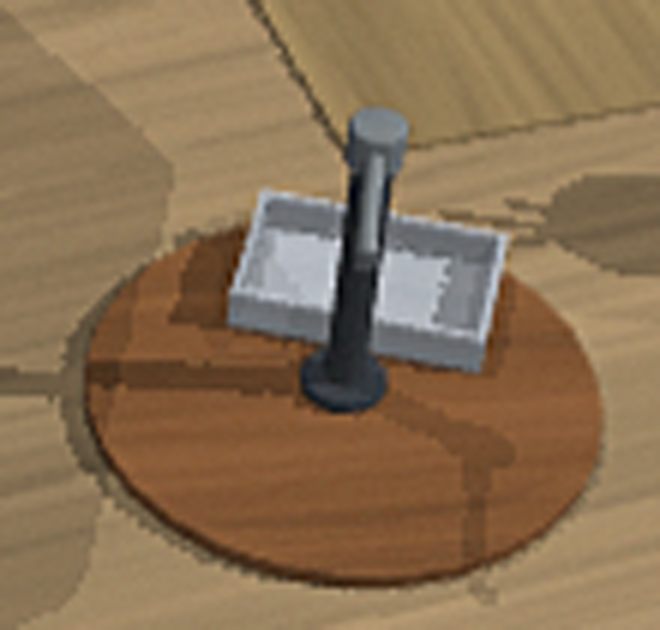

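View pics/c.png

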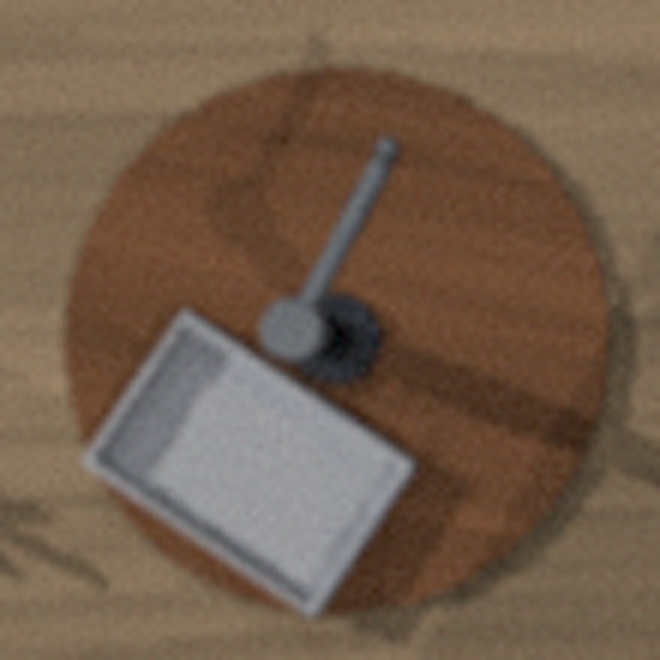

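View pics/d.png

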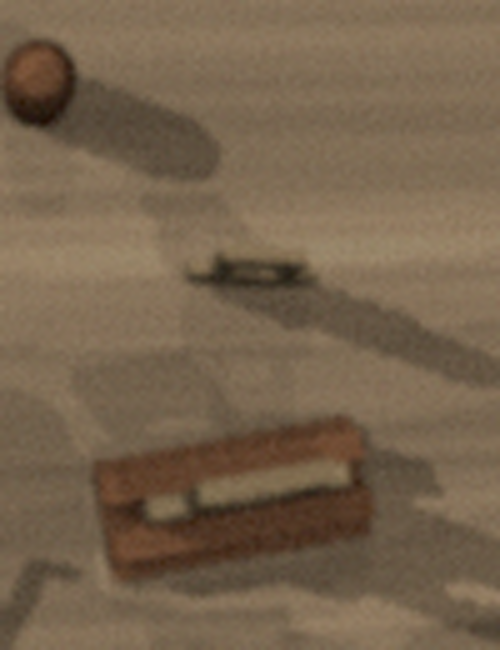

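```bash
python3 - <<'E'
from h import *
np.set_printoptions(precision=4,suppress=True)
t=load("top0");s=load("scene0")
C=lambda p:(195+p[0]/6,225+p[1]/6); D=lambda p:(330+p[0]/5,170+p[1]/5); A=lambda p:(220+p[0]/6,210+p[1]/6);B=lambda p:(330+p[0]/6,180+p[1]/6)
for p in[(183,310),(413,465),(312,615),(88,460)]: print("tray",atz(t,*C(p),.032))
for p in[(268,192),(508,238),(484,368),(230,322)]: print("tray s",atz(s,*B(p),.032))
print("head",atz(t,*C((292,330)),.177),"s",atz(s,*B((379,127)),.177))
print("base",atz(t,*C((337,340)),.01))
print("tip",atz(t,*C((387,145)),.180), "tip s",atz(s,*B((367,255)),.165))
for p in[(95,462),(345,418),(370,525),(120,578)]: print("rack",atz(t,*D(p),.04))
for p in[(187,437),(490,335),(455,282),(150,388)]: print("rack s",atz(s,*A(p),.04))
for p in[(195,485),(352,458),(352,482),(197,510)]: print("ttop",atz(t,*D(p),.194))
for p in[(222,148),(378,97),(368,85),(215,136)]: print("ttop s",atz(s,*A(p),.194))
for n,u,v in(("jar",480,224),("stamp",340,341),("bowl",124,300)): print(n,atz(s,u,v,0))
for n,u,v,z in(("jar",130,292,.1),("stamp",338,186,.08),("bowl",520,290,.06),("small",380,223,.1)): print(n,atz(t,u,v,z))
E
```

```text
tray [0.5629 0.2748 0.032 ]
tray [0.4886 0.168  0.032 ]
tray [0.4201 0.2158 0.032 ]
tray [0.4937 0.3197 0.032 ]
tray s [0.4271 0.2183 0.032 ]
tray s [0.5003 0.3223 0.032 ]
tray s [0.5852 0.266  0.032 ]
tray s [0.5146 0.1597 0.032 ]
head [0.5486 0.2052 0.177 ] s [0.5562 0.2051 0.177 ]
base [0.548  0.2053 0.01  ]
tip [0.6269 0.1633 0.18  ] tip s [0.6244 0.1688 0.165 ]
rack [ 0.5958 -0.0723  0.04  ]
rack [ 0.6178 -0.2127  0.04  ]
rack [ 0.5577 -0.2249  0.04  ]
rack [ 0.5309 -0.0847  0.04  ]
rack s [ 0.6043 -0.2184  0.04  ]
rack s [ 0.5866 -0.0717  0.04  ]
rack s [ 0.5485 -0.0771  0.04  ]
rack s [ 0.5699 -0.2276  0.04  ]
ttop [ 0.575  -0.1159  0.194 ]
ttop [ 0.5872 -0.196   0.194 ]
ttop [ 0.575  -0.1957  0.194 ]
ttop [ 0.5623 -0.1166  0.194 ]
ttop s [ 0.5909 -0.1866  0.194 ]
ttop s [ 0.5804 -0.1165  0.194 ]
ttop s [ 0.5717 -0.1184  0.194 ]
ttop s [ 0.5828 -0.1876  0.194 ]
jar [0.5532 0.5347 0.    ]
stamp [ 0.8286 -0.047   0.    ]
bowl [ 0.5215 -0.5542  0.    ]
jar [0.5241 0.5225 0.1   ]
stamp [ 0.8052 -0.045   0.08  ]
bowl [ 0.5095 -0.5406  0.06  ]
small [ 0.6979 -0.156   0.1   ]
```

```bash
python3 - <<'E'
from h import *
s=read_state(); print({k:np.round(v,4) for k,v in s.items()})
R=np.array(s["tcp_rot"]); print("yaw of tool y",np.degrees(np.arctan2(R[1,1],R[0,1])), "x",np.degrees(np.arctan2(R[1,0],R[0,0])))
E
```

```text
{'time_s': np.float64(0.15), 'joint_positions': array([-7.78938e+01,  3.02663e+01,  8.21414e+01,  1.10000e-03,
        6.76892e+01, -1.02257e+01]), 'qvel': array([-0.0458, -0.1575, -0.2301,  0.0225,  0.0097, -0.006 ]), 'tau': array([-5.00000e-04, -4.40431e+01, -1.76842e+01,  6.33000e-02,
        5.53000e-02, -1.00000e-04]), 'position': array([ 0.2374, -0.5775,  0.2218]), 'tcp_rot': array([[ 9.25e-01,  3.80e-01, -3.00e-04],
       [ 3.80e-01, -9.25e-01,  1.70e-03],
       [ 3.00e-04, -1.70e-03, -1.00e+00]]), 'force': array([-0.8486, -0.3065,  0.3828]), 'moment': array([ 0.013 ,  0.0064, -0.0173]), 'opening': np.float64(0.9996)}
yaw of tool y -67.66856620132306 x 22.33140358708952
```

Request:
send_rows(moves=[0,0,-2.5,1.8,3.75,0.6,-0.2,0,0,-2.5,1.8,3.75,0.6,-0.2,0,0,-2.5,1.8,3.75,0.6,-0.2,0,0,-2.5,1.8,3.75,0.6,-0.2,0,0,-2.5,1.8,3.75,0.6,-0.2,0,0,-2.5,1.8,3.75,0.6,-0.2,0,0,-2.5,1.8,3.75,0.6,-0.2,0,0,-2.5,1.8,3.75,0.6,-0.2,0,0,-2.5,1.8,3.75,0.6,-0.2,0,0,-2.5,1.8,3.75,0.6,-0.2,0,0,-2.5,1.8,3.75,0.6,-0.2,0,0,-2.5,1.8,3.75,0.6,-0.2,0,0,-2.5,1.8,3.75,0.6,-0.2,0,0,-2.5,1.8,3.75,0.6,-0.2,0,0,-2.5,1.8,3.75,0.6,-0.2,0,0,-2.5,1.8,3.75,0.6,-0.2,0,0,-2.5,1.8,3.75,0.6,-0.2,0,0,-2.5,1.8,3.75,0.6,-0.2,0,0,-2.5,1.8,3.75,0.6,-0.2,0,0,0,0,0,0,-0.2])

```text
time_s: 2.15
position: [0.5813, 0.1388, 0.3369]
tcp_rot: [[0.907, -0.421, 0.003], [-0.421, -0.907, 0.002], [0.002, -0.003, -1.0]]
force: [-0.7, -0.7, 0.1]
opening: 0.399
```

```bash
python3 - <<'E'
from h import *
s=read_state(); print({k:np.round(s[k],4) for k in("time_s","joint_positions","position","tcp_rot","opening")})
snap("wrist","w1")
E
```

```text
{'time_s': np.float64(2.15), 'joint_positions': array([  2.6668,  21.8633,  77.6996,   0.1211,  80.2703, 117.5384]), 'position': array([0.5813, 0.1388, 0.3369]), 'tcp_rot': array([[ 0.9071, -0.4209,  0.0028],
       [-0.4209, -0.9071,  0.0022],
       [ 0.0016, -0.0032, -1.    ]]), 'opening': np.float64(0.3995)}
```

View pics/w1.png

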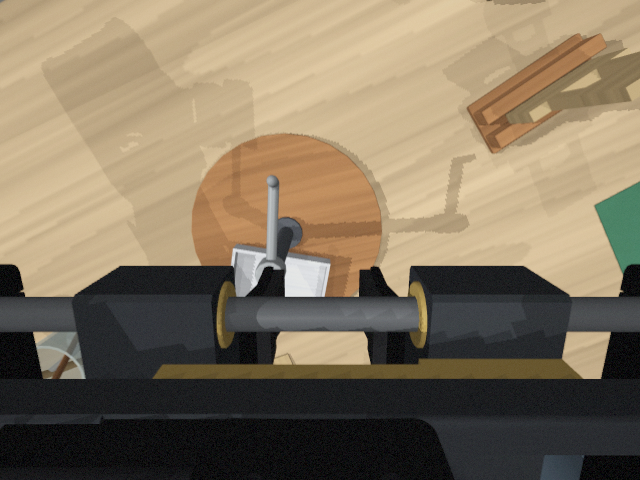

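Wrist view: hook tip at (273,181), head at about (270,267) and the post's foot at (290,230). Bar and post agree with the top view. I'll check the positions numerically.

```bash
python3 - <<'E'
from h import *
np.set_printoptions(precision=4,suppress=True)
w=load("w1");t=load("top0");s=load("scene0")
crop("w1",180,120,400,320,3.5,"e")
print("tip w",atz(w,273,181,.181),"tri",tri([(w,273,181),(t,195+387/6,225+145/6)]))
print("head w",atz(w,270,268,.177), "foot",atz(w,290,229,.012))
print("tri head",tri([(s,330+379/6,180+127/6),(t,195+292/6,225+55)]))
E
```

```text
tip w [0.6296 0.164  0.181 ] tri [0.6285 0.1656 0.1659]
head w [0.5598 0.2028 0.177 ] foot [0.555  0.2005 0.012 ]
tri head [0.5493 0.2074 0.1711]
```

View pics/e.png

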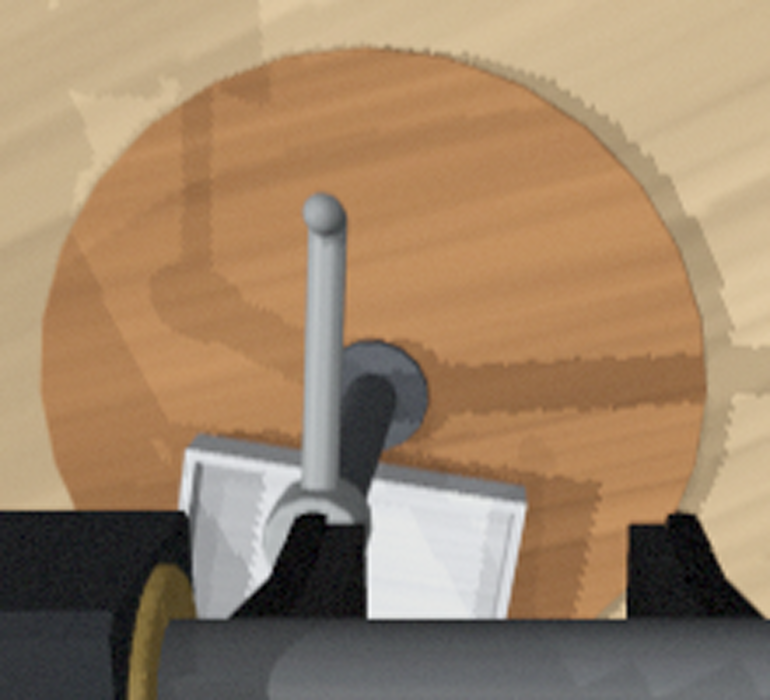

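Request:
send_rows(moves=[0,0,-1.4,1.25,1.85,-0.5,-0.2,0,0,-1.4,1.25,1.85,-0.5,-0.2,0,0,0,0,0,-2,-0.2,0,0,0,0,0,-2,-0.2,0,0,0,0,0,-2,-0.2,0,0,0,0,0,-2,-0.2,0,0,0,0,0,-2,-0.2,0,0,0,0,0,-2,-0.2,0,0,0,0,0,0,-0.2,0,0,0,0,0,0,-0.2])

```text
time_s: 3.2
position: [0.6041, 0.1703, 0.2064]
tcp_rot: [[0.883, -0.47, -0.001], [-0.47, -0.883, -0.0], [-0.001, 0.001, -1.0]]
force: [0.4, -0.3, -0.1]
opening: 0.401
```

```bash
python3 - <<'E'
from h import *
s=read_state(); print({k:np.round(s[k],4) for k in("time_s","joint_positions","position","tcp_rot","opening","force")})
snap("wrist","w2");snap("top","t2")
crop("t2",195,200,335,335,5,"f")
E
```

```text
{'time_s': np.float64(3.2), 'joint_positions': array([ 5.566200e+00,  3.147600e+01,  8.257520e+01, -1.870000e-02,
        6.603300e+01,  1.235954e+02]), 'position': array([0.6041, 0.1703, 0.2064]), 'tcp_rot': array([[ 8.828e-01, -4.698e-01, -1.400e-03],
       [-4.698e-01, -8.828e-01, -4.000e-04],
       [-1.100e-03,  1.100e-03, -1.000e+00]]), 'opening': np.float64(0.4012), 'force': array([ 0.3576, -0.3465, -0.055 ])}
```

View pics/w2.png

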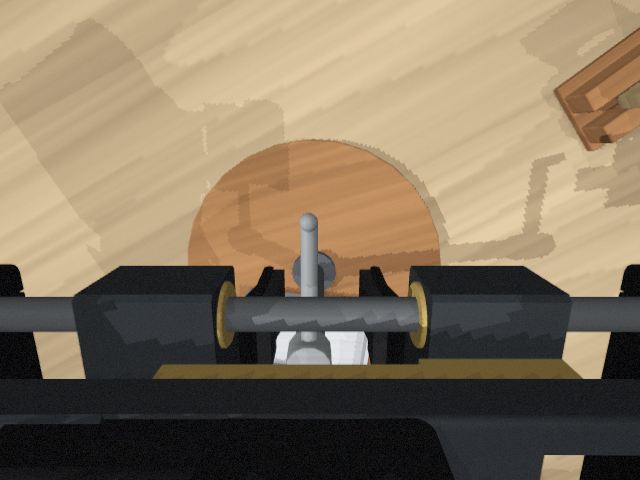

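View pics/f.png

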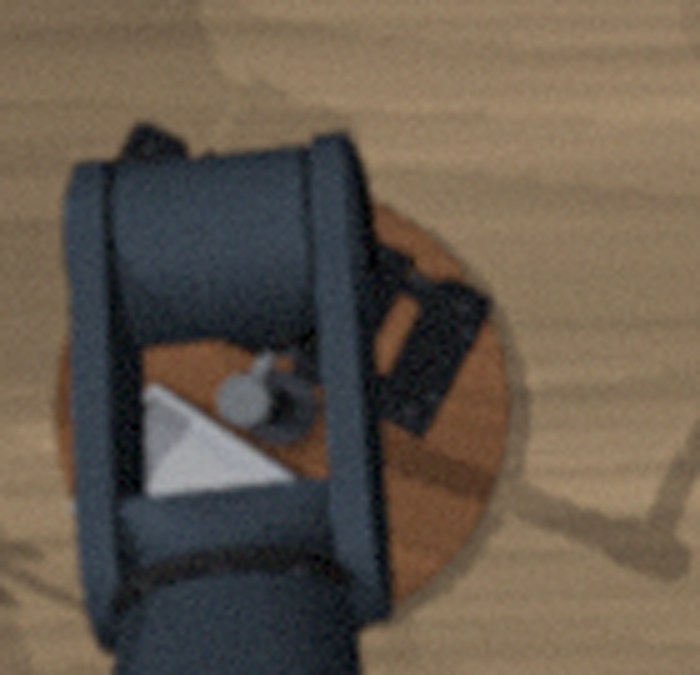

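Request:
send_rows(moves=[0,0,0,0.3,0.5,0,-0.2,0,0,0,0,0,-2,-0.2,0,0,0,0,0,-2,-0.2,0,0,0,0,0,-2,-0.2,0,0,0,0,0,-0.5,-0.2,0,0,0,0,0,0,-0.2,0,0,0,0,0,0,-0.2])

```text
time_s: 4.0
position: [0.6085, 0.1767, 0.1428]
tcp_rot: [[0.883, -0.469, 0.002], [-0.469, -0.883, 0.0], [0.002, -0.001, -1.0]]
force: [0.4, -0.5, -0.1]
opening: 0.401
```

```bash
cat > st.py <<'E'
from h import *
s=read_state();R=np.array(s["tcp_rot"]); print(s["time_s"],"pos",np.round(s["position"],4),"yaw_y",np.degrees(np.arctan2(R[1,1],R[0,1])).round(2),"z",R[:,2].round(4),"j",np.round(s["joint_positions"],1),"F",np.round(s["force"],1),s["opening"])
E
python3 st.py
python3 - <<'E'
import numpy as np
# arc about axis, radius .060, from -27.7 to 145, 
c=np.array([55.1,20.5]);a0=-28.
n=27; st=6.5
pts=[c+6.1*np.array([np.cos(np.radians(a0+k*st)),np.sin(np.radians(a0+k*st))]) for k in range(n+1)]
d=np.diff(np.array(pts),axis=0)
for k,x in enumerate(d): print(k,a0+(k+1)*st,np.round(x,2),np.round(pts[k+1],2))
E
```

```text
4.0 pos [0.6085 0.1767 0.1428] yaw_y -117.95 z [ 2.4e-03  3.0e-04 -1.0e+00] j [  6.1  36.2  85.    0.   58.7 124.1] F [ 0.4 -0.5 -0.1] 0.4013627141774507
0 -21.5 [0.29 0.63] [60.78 18.26]
1 -15.0 [0.22 0.66] [60.99 18.92]
2 -8.5 [0.14 0.68] [61.13 19.6 ]
3 -2.0 [0.06 0.69] [61.2  20.29]
4 4.5 [-0.02  0.69] [61.18 20.98]
5 11.0 [-0.09  0.69] [61.09 21.66]
6 17.5 [-0.17  0.67] [60.92 22.33]
7 24.0 [-0.25  0.65] [60.67 22.98]
8 30.5 [-0.32  0.61] [60.36 23.6 ]
9 37.0 [-0.38  0.58] [59.97 24.17]
10 43.5 [-0.45  0.53] [59.52 24.7 ]
11 50.0 [-0.5   0.47] [59.02 25.17]
12 56.5 [-0.55  0.41] [58.47 25.59]
13 63.0 [-0.6   0.35] [57.87 25.94]
14 69.5 [-0.63  0.28] [57.24 26.21]
15 76.0 [-0.66  0.21] [56.58 26.42]
16 82.5 [-0.68  0.13] [55.9  26.55]
17 89.0 [-0.69  0.05] [55.21 26.6 ]
18 95.5 [-0.69 -0.03] [54.52 26.57]
19 102.0 [-0.68 -0.11] [53.83 26.47]
20 108.5 [-0.67 -0.18] [53.16 26.28]
21 115.0 [-0.64 -0.26] [52.52 26.03]
22 121.5 [-0.61 -0.33] [51.91 25.7 ]
23 128.0 [-0.57 -0.39] [51.34 25.31]
24 134.5 [-0.52 -0.46] [50.82 24.85]
25 141.0 [-0.47 -0.51] [50.36 24.34]
26 147.5 [-0.4  -0.56] [49.96 23.78]
```

Request:
send_rows(moves=[0,0,6.5,0.29,0.63,0,-0.2,0,0,6.5,0.22,0.66,0,-0.2,0,0,6.5,0.14,0.68,0,-0.2,0,0,6.5,0.06,0.69,0,-0.2,0,0,6.5,-0.02,0.69,0,-0.2,0,0,6.5,-0.09,0.69,0,-0.2,0,0,6.5,-0.17,0.67,0,-0.2,0,0,6.5,-0.25,0.65,0,-0.2,0,0,6.5,-0.32,0.61,0,-0.2,0,0,6.5,-0.38,0.58,0,-0.2,0,0,0,0,0,0,-0.2])

```text
time_s: 5.1
position: [0.6034, 0.2426, 0.1432]
tcp_rot: [[0.798, 0.603, 0.004], [0.603, -0.798, 0.001], [0.003, 0.002, -1.0]]
force: [0.3, -0.5, -0.5]
opening: 0.399
```

```bash
python3 st.py; python3 -c "
from h import *
snap('wrist','w3')"
```

```text
5.1 pos [0.6034 0.2426 0.1432] yaw_y -52.93 z [ 3.6e-03  6.0e-04 -1.0e+00] j [12.1 37.3 82.5 -0.  60.1 65. ] F [ 0.3 -0.5 -0.5] 0.3988186163391157
```

View pics/w3.png

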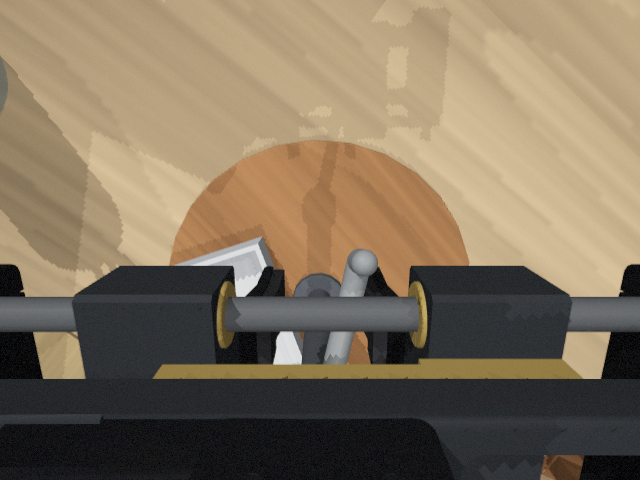

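The bar (tip now at 363,262) is carried along by the trailing finger, about 14° behind the tool. I'll continue.

Request:
send_rows(moves=[0,0,6.5,-0.45,0.53,0,-0.2,0,0,6.5,-0.5,0.47,0,-0.2,0,0,6.5,-0.55,0.41,0,-0.2,0,0,6.5,-0.6,0.35,0,-0.2,0,0,6.5,-0.63,0.28,0,-0.2,0,0,6.5,-0.66,0.21,0,-0.2,0,0,6.5,-0.68,0.13,0,-0.2,0,0,6.5,-0.69,0.05,0,-0.2,0,0,6.5,-0.69,-0.03,0,-0.2,0,0,6.5,-0.68,-0.11,0,-0.2,0,0,6.5,-0.67,-0.18,0,-0.2,0,0,6.5,-0.64,-0.26,0,-0.2,0,0,6.5,-0.61,-0.33,0,-0.2,0,0,6.5,-0.57,-0.39,0,-0.2,0,0,6.5,-0.52,-0.46,0,-0.2,0,0,6.5,-0.47,-0.51,0,-0.2,0,0,6.5,-0.4,-0.56,0,-0.2,0,0,0,0,0,0,-0.2,0,0,0,0,0,0,-0.2])

```text
time_s: 7.05
position: [0.5026, 0.2378, 0.1421]
tcp_rot: [[-0.842, 0.54, 0.001], [0.54, 0.842, 0.0], [-0.001, 0.0, -1.0]]
force: [0.3, -0.5, 0.5]
opening: 0.402
```

```bash
python3 st.py; python3 -c "
from h import *
snap('wrist','w4');snap('top','t4');crop('t4',180,200,320,335,5,'g')"
```

```text
7.05 pos [0.5026 0.2378 0.1421] yaw_y 57.31 z [ 8.e-04  1.e-04 -1.e+00] j [ 13.8  31.2  96.5  -0.   52.3 -43.5] F [ 0.3 -0.5  0.5] 0.40184672422430445
```

View pics/w4.png

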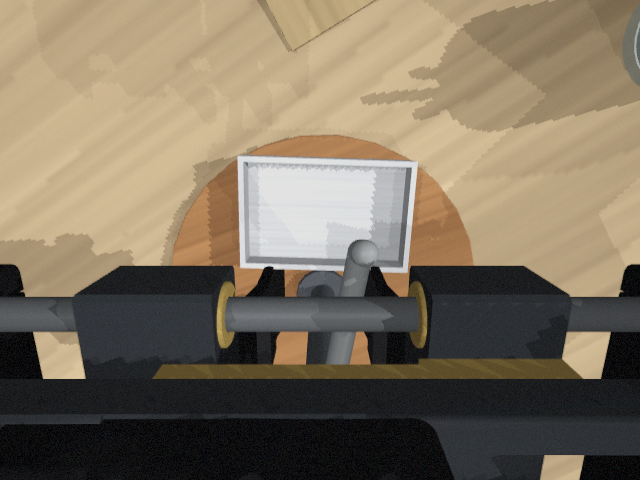

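View pics/g.png

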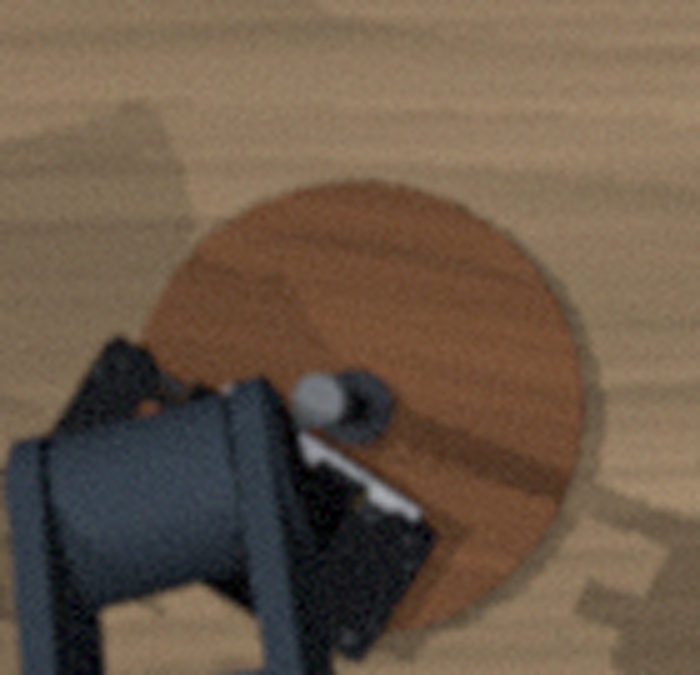

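Bar tip (362,252), tray centred on about (328,215): the bar is still about 14° short. The tool centreline is at the right angle (146°), so closing the jaws will swing the bar onto it.

Request:
send_rows(moves=[0,0,0,0,0,0,-0.4,0,0,0,0,0,0,-0.5,0,0,0,0,0,0,-0.6,0,0,0,0,0,0,-0.7,0,0,0,0,0,0,-0.7,0,0,0,0,0,0,-0.7,0,0,0,0,0,0,-0.2,0,0,0,0,0,0,-0.2,0,0,0,0,0,0,-0.2,0,0,0,0,0,0,-0.2])

```text
time_s: 8.15
position: [0.5022, 0.2376, 0.1415]
tcp_rot: [[-0.844, 0.537, -0.0], [0.537, 0.844, -0.0], [-0.0, -0.0, -1.0]]
force: [-0.1, 0.3, -0.6]
opening: 0.379
```

```bash
python3 st.py; python3 -c "
from h import *
snap('wrist','w5')"
```

```text
8.15 pos [0.5022 0.2376 0.1415] yaw_y 57.53 z [-2.e-04 -4.e-04 -1.e+00] j [ 13.8  31.2  96.6  -0.   52.2 -43.7] F [-0.1  0.3 -0.6] 0.3786752796417835
```

View pics/w5.png

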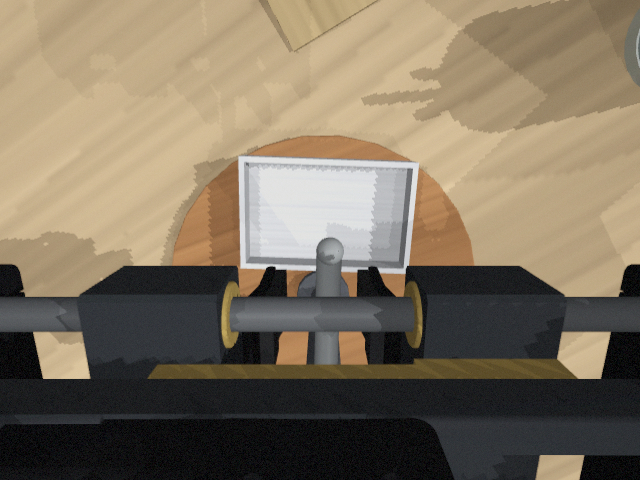

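Request:
send_rows(moves=[0,0,0,0,0,1,-0.2,0,0,0,0,0,3,-0.2,0,0,0,0,0,4,-0.2,0,0,0,0,0,4,-0.2,0,0,0,0,0,4,0,0,0,0,0,0,4,0,0,0,-3.5,0.5,-2.8,0.1,0,0,0,-3.5,0.5,-2.8,0.1,0,0,0,-3.5,0.5,-2.8,0.1,0,0,0,-3.5,0.5,-2.8,0.1,0,0,0,-3.5,0.5,-2.8,0.1,0,0,0,-3.5,0.5,-2.8,0.1,0,0,0,-3.5,0.5,-2.8,0.1,0,0,0,-3.5,0.5,-2.8,0.1,0,0,0,-3.5,0.5,-2.8,0.1,0,0,0,-3.5,0.5,-2.8,0.1,0,0,0,-3.5,0.5,-2.8,0.1,0,0,0,-3.5,0.5,-2.8,0.1,0,0,0,-3.5,0.5,-2.8,0.1,0,0,0,-3.5,0.5,-2.8,0.1,0])

```text
time_s: 10.2
position: [0.5721, -0.1552, 0.3564]
tcp_rot: [[-0.146, 0.989, 0.0], [0.989, 0.146, -0.0], [-0.0, 0.0, -1.0]]
force: [-0.2, -0.0, -0.0]
opening: 0.499
```

```bash
python3 st.py; python3 -c "
from h import *
snap('wrist','w6');snap('top','t6');crop('t6',195,225,305,335,6,'c6')"
```

```text
10.2 pos [ 0.5721 -0.1552  0.3564] yaw_y 8.38 z [ 5.e-04 -3.e-04 -1.e+00] j [-26.   20.7  76.5  -0.   82.8 -34.4] F [-0.2 -0.  -0. ] 0.49933146745931545
```

View pics/w6.png

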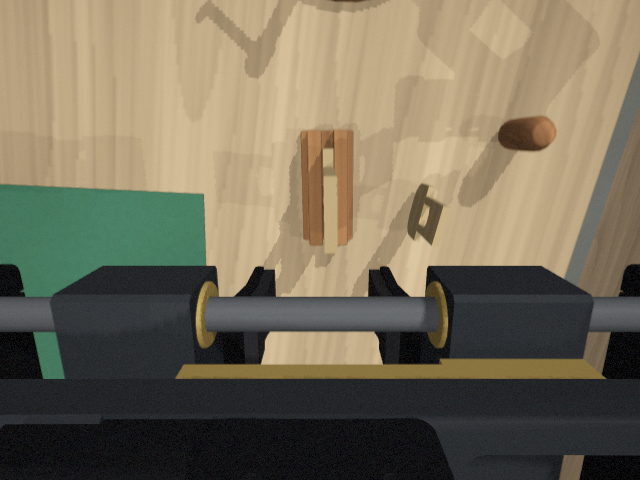

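View pics/c6.png

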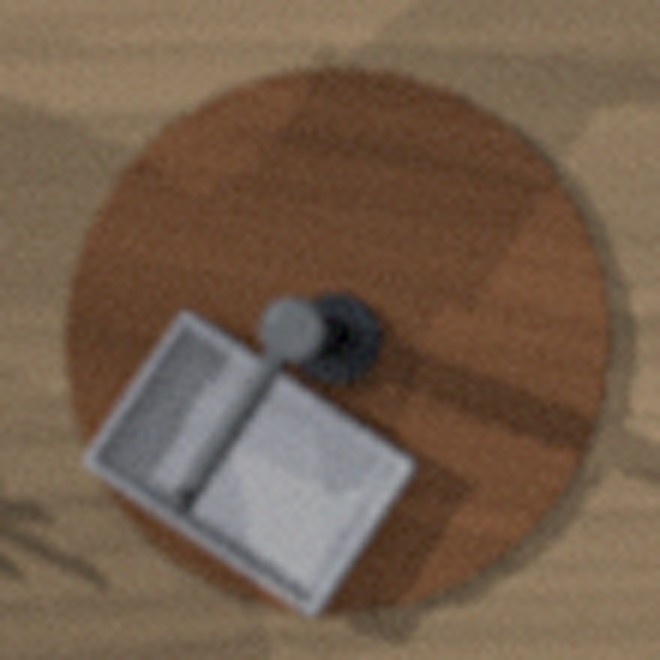

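The hook now points along the tray's short axis: in the top crop the tip is at (183,500) and the head at (292,330). Wrist: the template is in the rack slot at (330,200), aligned with the tool. I'll enlarge that view.

```bash
python3 - <<'E'
from h import *
np.set_printoptions(precision=4,suppress=True)
t=load("t6")
print("tip",atz(t,195+183/6,225+500/6,.181),"head",atz(t,195+292/6,225+330/6,.177))
crop("w6",270,115,390,265,5,"i")
E
```

```text
tip [0.4771 0.2518 0.181 ] head [0.5486 0.2052 0.177 ]
```

View pics/i.png

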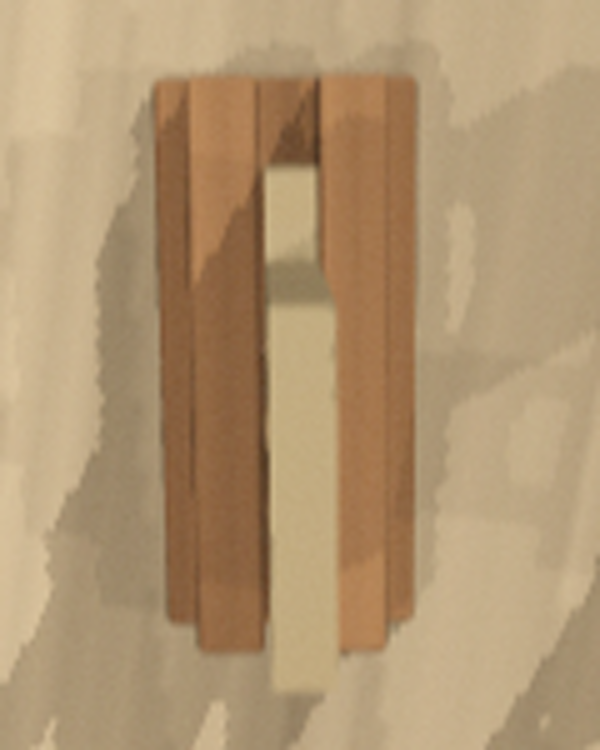

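```bash
python3 - <<'E'
from h import *
np.set_printoptions(precision=4,suppress=True)
w=load("w6")
P=np.array([atz(w,270+x/5,115+y/5,.194) for x,y in [(267,303),(335,303),(340,692),(274,692)]]);print(P,P.mean(0))
d=P[[2,3]].mean(0)-P[[0,1]].mean(0);print("len",np.linalg.norm(d),"normal angle",np.degrees(np.arctan2(d[0],-d[1])), "thick",np.linalg.norm(P[0]-P[1]))
P=np.array([atz(w,270+x/5,115+y/5,.04) for x,y in [(190,75),(385,75),(387,652),(200,652)]]);print("rack",P,P.mean(0))
E
```

```text
[[ 0.5693 -0.1175  0.194 ]
 [ 0.5809 -0.1158  0.194 ]
 [ 0.5928 -0.1853  0.194 ]
 [ 0.5809 -0.187   0.194 ]] [ 0.581  -0.1514  0.194 ]
len 0.07048255987569109 normal angle 9.641144142395289 thick 0.011761267779402857
rack [[ 0.5452 -0.0797  0.04  ]
 [ 0.593  -0.0726  0.04  ]
 [ 0.6179 -0.2194  0.04  ]
 [ 0.5683 -0.2267  0.04  ]] [ 0.5811 -0.1496  0.04  ]
```

Request:
send_rows(moves=[0,0,1.2,0.9,0.4,0,0,0,0,0,0,0,-3,0,0,0,0,0,0,-3,0,0,0,0,0,0,-3,0,0,0,0,0,0,-3,0,0,0,0,0,0,-2,0,0,0,0,0,0,-2,0,0,0,0,0,0,-2,0,0,0,0,0,0,-2,0,0,0,0,0,0,0,0,0,0,0,0,0,0,0,0,0,0,0,0,0,0])

```text
time_s: 11.5
position: [0.5823, -0.1497, 0.1569]
tcp_rot: [[-0.17, 0.985, 0.002], [0.985, 0.17, -0.001], [-0.001, 0.002, -1.0]]
force: [0.2, 0.0, -0.2]
opening: 0.506
```

```bash
python3 st.py; python3 -c "
from h import *
snap('wrist','w7');snap('scene','s7');crop('s7',200,150,340,300,5,'j')"
```

```text
11.5 pos [ 0.5823 -0.1497  0.1569] yaw_y 9.8 z [ 2.4e-03 -9.0e-04 -1.0e+00] j [-25.1  32.9  89.3   0.   57.6 -34.9] F [ 0.2  0.  -0.2] 0.5059698674309556
```

View pics/w7.png

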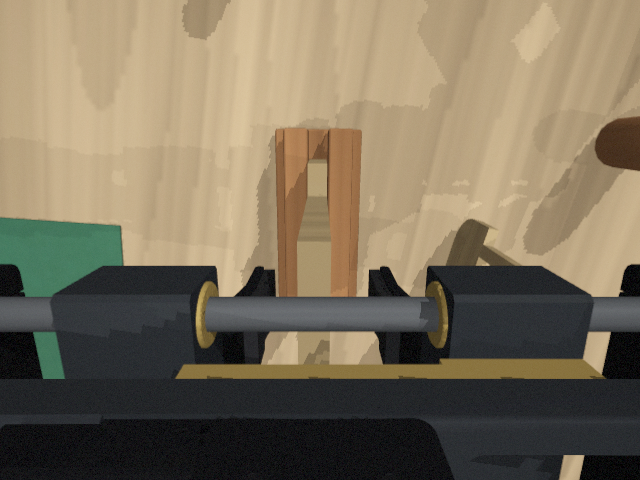

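View pics/j.png

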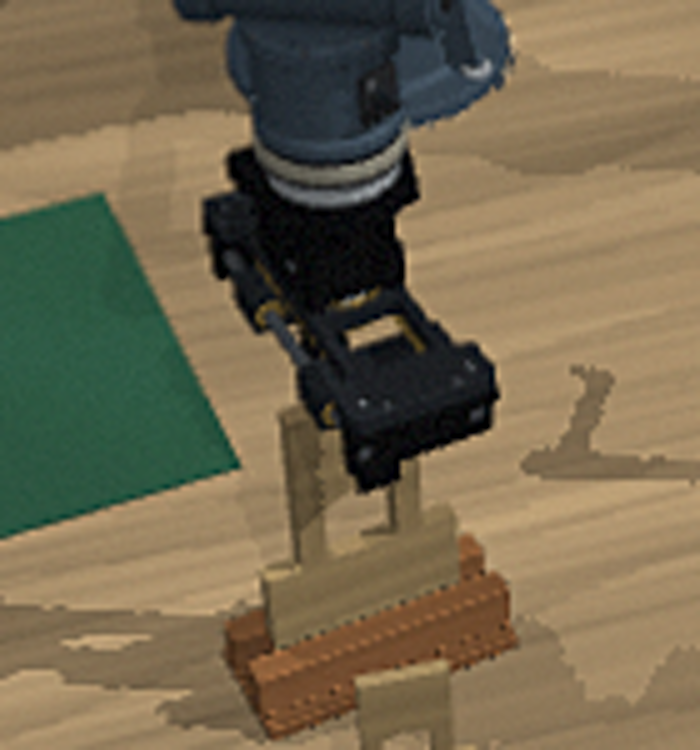

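The board (298–331) sits between the fingers (272–370) in the wrist view, and the scene view shows the jaws straddling the upper band. I'll close and lift straight up.

Request:
send_rows(moves=[0,0,0,0,0,0,-1,0,0,0,0,0,0,-1,0,0,0,0,0,0,-1,0,0,0,0,0,0,-1,0,0,0,0,0,0,-1,0,0,0,0,0,0,-1,0,0,0,0,0,0.5,-1,0,0,0,0,0,1,-1,0,0,0,0,0,1,-1,0,0,0,0,0,1,-1,0,0,0,0,0,1.5,-1,0,0,0,0,0,2,-1,0,0,0,0,0,3,-1,0,0,0,0,0,3,-1,0,0,0,0,0,3,-1,0,0,0,0,0,3,-1,0,0,0,0,0,0,-1,0,0,0,0,0,0,-1])

```text
time_s: 13.4
position: [0.5811, -0.15, 0.3465]
tcp_rot: [[-0.169, 0.986, 0.002], [0.986, 0.169, -0.001], [-0.001, 0.001, -1.0]]
force: [0.0, -0.1, -3.2]
opening: 0.136
```

```bash
python3 st.py; python3 -c "
from h import *
snap('scene','s8');crop('s8',180,70,340,300,3,'k')"
```

```text
13.4 pos [ 0.5811 -0.15    0.3465] yaw_y 9.74 z [ 1.6e-03 -8.0e-04 -1.0e+00] j [-25.1  21.7  76.4  -0.   81.7 -34.9] F [ 0.  -0.1 -3.2] 0.13556159610013102
```

View pics/k.png

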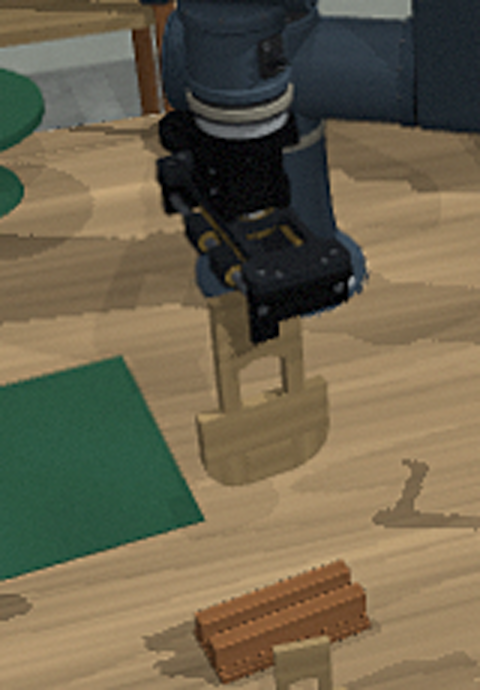

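Template is gripped (12 mm opening), hanging upright and clear of the rack. Carrying it to beyond the hook's tip.

Request:
send_rows(moves=[0,0,0,0,0,2,-1,0,0,-1.4,-0.5,1.5,0,-1,0,0,-2.9,-1.1,2.9,0,-1,0,0,-2.9,-1.1,2.9,0,-1,0,0,-2.9,-1.1,2.9,0,-1,0,0,-2.9,-1.1,2.9,0,-1,0,0,-2.9,-1.1,2.9,0,-1,0,0,-2.9,-1.1,2.9,0,-1,0,0,-2.9,-1.1,2.9,0,-1,0,0,-2.9,-1.1,2.9,0,-1,0,0,-2.9,-1.1,2.9,0,-1,0,0,-2.9,-1.1,2.9,0,-1,0,0,-2.9,-1.1,2.9,0,-1,0,0,-2.9,-1.1,2.9,0,-1,0,0,-2.9,-1.1,2.9,0,-1,0,0,-2.9,-1.1,2.9,0,-1,0,0,-1.4,-0.5,2.3,0,-1,0,0,0,0,0,0,-1,0,0,0,0,0,0,-1])

```text
time_s: 15.35
position: [0.4163, 0.2936, 0.3639]
tcp_rot: [[0.553, 0.833, -0.003], [0.833, -0.553, -0.002], [-0.003, -0.001, -1.0]]
force: [0.2, -0.8, -1.6]
opening: 0.133
```

```bash
python3 st.py; python3 -c "
from h import *
snap('scene','s9');crop('s9',300,60,480,290,3,'l');snap('wrist','w9')"
```

```text
15.35 pos [0.4163 0.2936 0.3639] yaw_y -33.57 z [-0.0031 -0.0021 -1.    ] j [22.6 12.9 86.7 -0.  80.6 56.2] F [ 0.2 -0.8 -1.6] 0.13327540486397127
```

View pics/l.png

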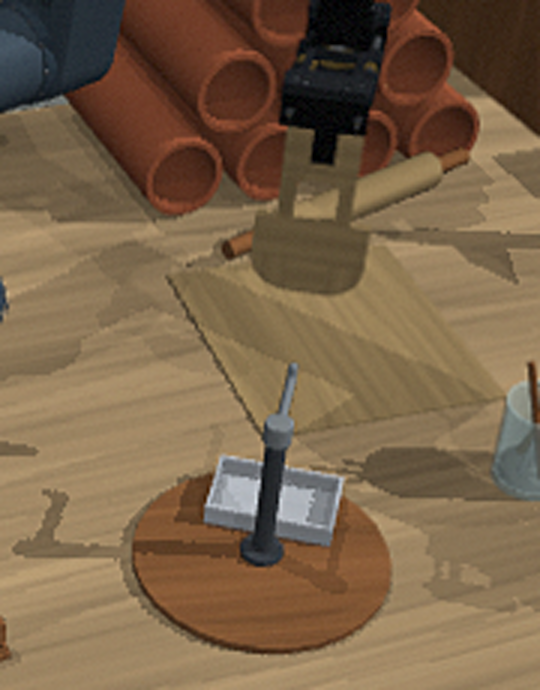

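View pics/w9.png

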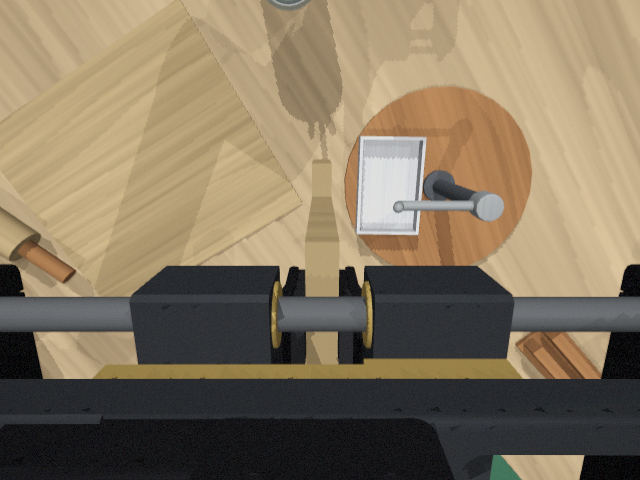

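Template held level. In the wrist view the hook's tip is at (399,207) and its head at (487,207), so the bar runs along the jaw axis. Working out the lateral offset.

```bash
python3 - <<'E'
from h import *
np.set_printoptions(precision=4,suppress=True)
w=load("w9");s=read_state();p=np.array(s["position"]);R=np.array(s["tcp_rot"])
f=lambda P:(R.T@(P-p))
tp=atz(w,399,207,.181);hd=atz(w,487,206.5,.177)
print("tip",tp,f(tp),"head",hd,f(hd),"ang",np.degrees(np.arctan2(*(tp-hd)[1::-1])))
zt=p[2]+.037
for u,v in((306,240),(338,240)): print("board top end",f(atz(w,u,v,zt)))
crop("w9",280,140,520,260,3.3,"m")
E
```

```text
tip [0.4807 0.2582 0.181 ] [0.0068 0.0725 0.1834] head [0.5508 0.2112 0.177 ] [0.0066 0.1568 0.1874] ang 146.2074614378009
board top end [ 0.0355 -0.0057 -0.0371]
board top end [ 0.0356  0.0053 -0.0371]
```

View pics/m.png

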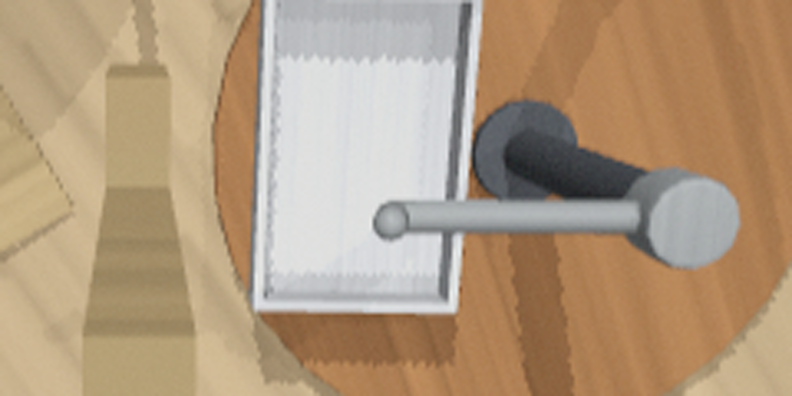

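Request:
send_rows(moves=[0,0,0,0.15,0.2,-2,-1,0,0,0,0,0,-3,-1,0,0,0,0,0,-3,-1,0,0,0,0,0,-3,-1,0,0,0,0,0,-2,-1,0,0,0,0,0,-1.8,-1,0,0,0,0,0,0,-1,0,0,0,0,0,0,-1])

```text
time_s: 16.25
position: [0.4192, 0.2952, 0.2176]
tcp_rot: [[0.555, 0.832, -0.0], [0.832, -0.555, -0.0], [-0.0, -0.0, -1.0]]
force: [0.3, -0.6, -0.2]
opening: 0.138
```

```bash
python3 st.py; python3 -c "
from h import *
snap('scene','s10');crop('s10',330,100,450,270,4,'n');snap('wrist','w10')"
```

```text
16.25 pos [0.4192 0.2952 0.2176] yaw_y -33.74 z [-3.e-04 -3.e-04 -1.e+00] j [22.7 22.  98.3 -0.  59.7 56.4] F [ 0.3 -0.6 -0.2] 0.13838149443708453
```

View pics/n.png

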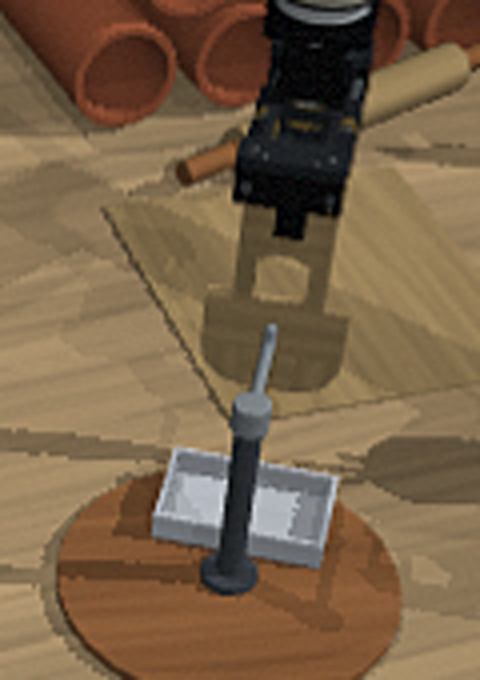

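View pics/w10.png

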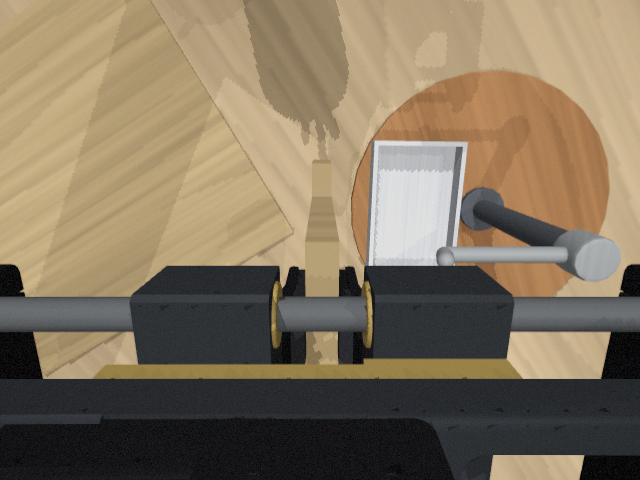

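```bash
python3 - <<'E'
from h import *
np.set_printoptions(precision=4,suppress=True)
w=load("w10");s=read_state();p=np.array(s["position"]);R=np.array(s["tcp_rot"]);f=lambda P:(R.T@(P-p))
sc=load("s10");t=load("t6")
tp=(330+272/4,100+330/4)
for n,P in (("w tip",atz(w,446,256,.179)),("w head",atz(w,592,254,.177)),("s tip",atz(sc,*tp,.179)),("s head",atz(sc,330+253/4,100+407/4,.177)),("tri",tri([(w,446,256),(sc,*tp),(t,225.5,308.3)]))): print(n,P,f(P))
# hole sill/roof prediction in scene
for off in (0,):
  Q=[p+R@np.array([x,0,z]) for x,z in((0,.023),(-.02,.067),(.02,.067),(0,.147))]
  print((proj(sc,Q)-[330,100])*4)
E
```

```text
w tip [0.4811 0.2606 0.179 ] [0.0046 0.0705 0.0398]
w head [0.5512 0.2145 0.177 ] [0.0052 0.1543 0.0419]
s tip [0.4839 0.2542 0.179 ] [0.0008 0.0764 0.0398]
s head [0.5587 0.2042 0.177 ] [0.0008 0.1663 0.0419]
tri [0.4793 0.256  0.1739] [-0.0002  0.0715  0.0449]
[[287.9333 253.1347]
 [255.1779 297.185 ]
 [307.2941 305.5305]
 [269.5132 384.3655]]
```

Hole and hook line up within a few mm (hole margin ±15 mm), and the heights are right for clearing the upturned tip. Sliding the hole onto the bar.

Request:
send_rows(moves=[0,0,0,0.8,-0.5,-0.2,-1,0,0,0,0.85,-0.55,0,-1,0,0,0,0.85,-0.55,0,-1,0,0,0,0.85,-0.6,0,-1,0,0,0,0.85,-0.55,0,-1,0,0,0,0.85,-0.55,0,-1,0,0,0,0.85,-0.6,0,-1,0,0,0,0.4,-0.3,0,-1,0,0,0,0,0,0,-1])

```text
time_s: 17.25
position: [0.4824, 0.2534, 0.2155]
tcp_rot: [[0.555, 0.832, 0.0], [0.832, -0.555, 0.0], [0.0, 0.0, -1.0]]
force: [0.3, -0.7, -2.3]
opening: 0.13
```

```bash
python3 st.py; python3 -c "
from h import *
snap('scene','s11');crop('s11',330,100,450,270,4,'o');snap('wrist','w11')"
```

```text
17.25 pos [0.4824 0.2534 0.2155] yaw_y -33.72 z [ 1.e-04  0.e+00 -1.e+00] j [16.  24.6 94.1  0.  61.3 49.7] F [ 0.3 -0.7 -2.3] 0.1302382980003693
```

View pics/o.png

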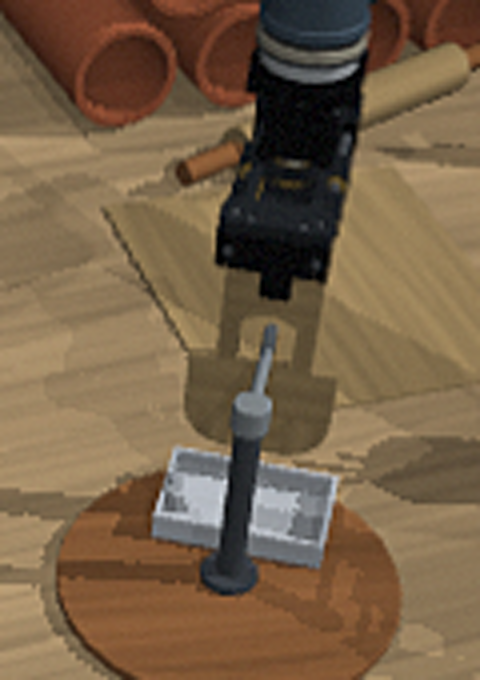

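View pics/w11.png

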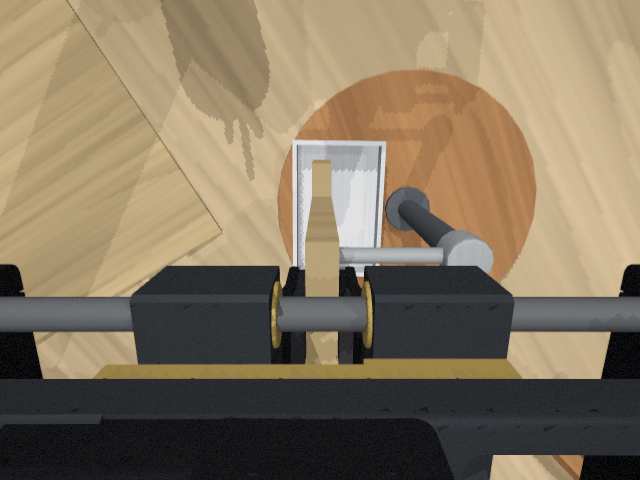

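The tip (272,333 in the crop) is in the middle of the hole and nothing touches. Next: 26 mm further in, then lower.

Request:
send_rows(moves=[0,0,0,0.75,-0.45,0,-1,0,0,0,0.7,-0.5,0,-1,0,0,0,0.7,-0.5,0,-1,0,0,0,0,0,-0.5,-1,0,0,0,0,0,-0.5,-1,0,0,0,0,0,-0.5,-1,0,0,0,0,0,-0.4,-1,0,0,0,0,0,0,-1,0,0,0,0,0,0,-1])

```text
time_s: 18.25
position: [0.503, 0.2395, 0.1964]
tcp_rot: [[0.554, 0.832, -0.0], [0.832, -0.554, -0.0], [-0.0, -0.0, -1.0]]
force: [-0.0, 0.1, -0.8]
opening: 0.138
```

```bash
python3 st.py; python3 -c "
from h import *
snap('scene','s12');crop('s12',345,120,435,260,5,'p')"
```

```text
18.25 pos [0.503  0.2395 0.1964] yaw_y -33.65 z [-4.e-04 -1.e-04 -1.e+00] j [14.  26.9 93.5  0.  59.6 47.6] F [-0.   0.1 -0.8] 0.13808265461288066
```

View pics/p.png

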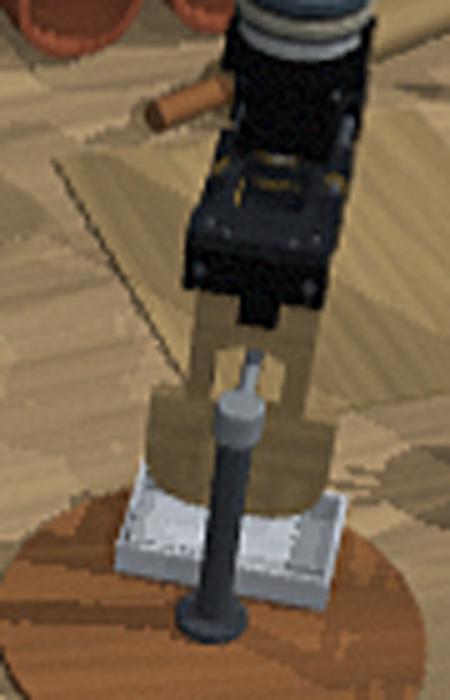

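Request:
send_rows(moves=[0,0,0,0,0,-0.15,-1,0,0,0,0,0,-0.15,-1,0,0,0,0,0,0,-1,0,0,0,0,0,0,-1])

```text
time_s: 18.7
position: [0.5032, 0.2394, 0.1936]
tcp_rot: [[0.554, 0.832, -0.0], [0.832, -0.554, -0.0], [-0.0, -0.0, -1.0]]
force: [-0.6, -0.4, -0.7]
opening: 0.132
```

```bash
python3 st.py
```

```text
18.7 pos [0.5032 0.2394 0.1936] yaw_y -33.67 z [-0. -0. -1.] j [14.  27.1 93.7 -0.  59.2 47.6] F [-0.6 -0.4 -0.7] 0.13202066186288214
```

Request:
send_rows(moves=[0,0,0,0,0,-0.1,-1,0,0,0,0,0,0,-1,0,0,0,0,0,0,-1])

```text
time_s: 19.0
position: [0.5032, 0.2394, 0.1925]
tcp_rot: [[0.554, 0.832, -0.0], [0.832, -0.554, -0.0], [-0.0, -0.0, -1.0]]
force: [0.0, 0.1, -1.7]
opening: 0.137
```

```bash
python3 st.py;  python3 -c "
from h import *
snap('scene','s13');crop('s13',345,120,435,260,5,'q')"
```

```text
19.0 pos [0.5032 0.2394 0.1925] yaw_y -33.66 z [-0. -0. -1.] j [14.  27.2 93.7  0.  59.1 47.6] F [ 0.   0.1 -1.7] 0.13724272345253016
```

View pics/q.png

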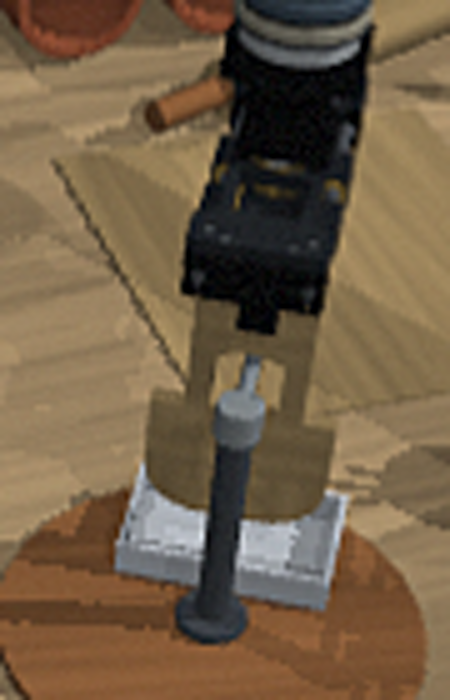

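Request:
send_rows(moves=[0,0,0,0,0,-0.1,-1,0,0,0,0,0,0,-1,0,0,0,0,0,0,-1])

```text
time_s: 19.35
position: [0.5032, 0.2394, 0.1915]
tcp_rot: [[0.554, 0.832, -0.0], [0.832, -0.554, -0.0], [-0.0, -0.0, -1.0]]
force: [-0.4, 0.4, -1.3]
opening: 0.132
```

Request:
send_rows(moves=[0,0,0,0,0,-0.1,-1,0,0,0,0,0,0,-1,0,0,0,0,0,0,-1])

```text
time_s: 19.65
position: [0.5033, 0.2395, 0.1912]
tcp_rot: [[0.554, 0.832, 0.0], [0.832, -0.554, 0.0], [0.0, 0.0, -1.0]]
force: [-1.1, -0.6, 4.7]
opening: 0.135
```

Contact: about 5 N upward, so the roof sits on the bar. Releasing gently.

Request:
send_rows(moves=[0,0,0,0,0,0,-0.7,0,0,0,0,0,0,-0.6,0,0,0,0,0,0,-0.5,0,0,0,0,0,0,-0.4,0,0,0,0,0,0,-0.2,0,0,0,0,0,0,0,0,0,0,0,0,0,0,0,0,0,0,0,0,0,0,0,0,0,0,0,0])

```text
time_s: 20.55
position: [0.5032, 0.2394, 0.1906]
tcp_rot: [[0.554, 0.832, 0.0], [0.832, -0.554, -0.0], [0.0, 0.0, -1.0]]
force: [0.2, -0.2, 1.0]
opening: 0.495
```

```bash
python3 st.py;  python3 -c "
from h import *
snap('scene','s14');crop('s14',345,120,435,260,4,'r');snap('wrist','w14')"
```

```text
20.55 pos [0.5032 0.2394 0.1906] yaw_y -33.67 z [ 0. -0. -1.] j [14.  27.3 93.8 -0.  58.8 47.6] F [ 0.2 -0.2  1. ] 0.49525025382315113
```

View pics/r.png

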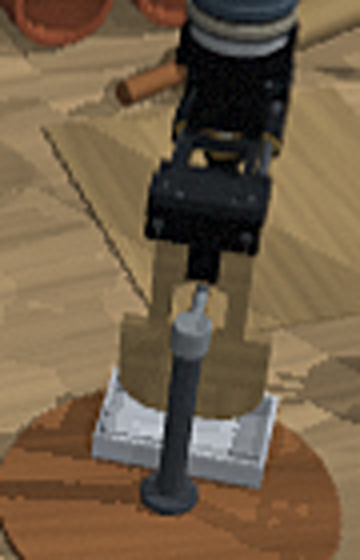

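View pics/w14.png

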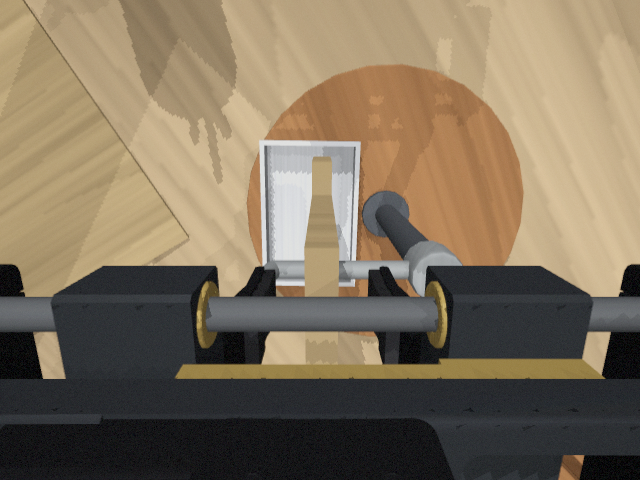

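The template hangs on the bar with the fingers clear on both sides (board 304–340, fingers at 270 and 375). Retreating straight up, then away.

Request:
send_rows(moves=[0,0,0,0,0,0.5,0,0,0,0,0,0,1,0,0,0,0,0,0,1.5,0,0,0,0,0,0,2,0,0,0,0,0,0,3,0,0,0,0,0,0,3,0,0,0,0,0,0,3,0,0,0,0,0,0,3,0,0,0,0,0,-4,0,0,0,0,0,0,-4,0,0,0,0,0,0,-4,0,0,0,0,0,0,-4,0,0,0,0,0,0,-4,0,0,0,0,0,0,-4,0,0,0,0,0,0,-4,0,0,0,0,0,0,0,0,0,0,0,0,0,0,0,0,0,0,0,0,0,0])

```text
invalid input
```

```bash
python3 st.py;  python3 -c "
from h import *
snap('scene','s15');crop('s15',330,140,450,290,5,'s');snap('top','t15');crop('t15',195,225,305,335,6,'u');
a=load('s15')
snap('scene','s16')"
```

```text
20.65 pos [0.5032 0.2394 0.1906] yaw_y -33.67 z [ 0.  0. -1.] j [14.  27.3 93.8 -0.  58.8 47.6] F [ 1.5 -0.  -0.3] 0.4970081580780228
```

View pics/s.png

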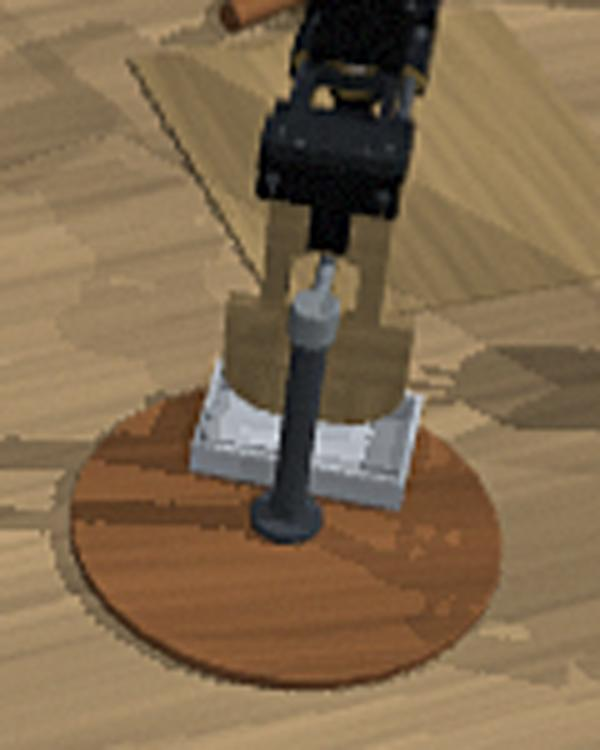

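View pics/u.png

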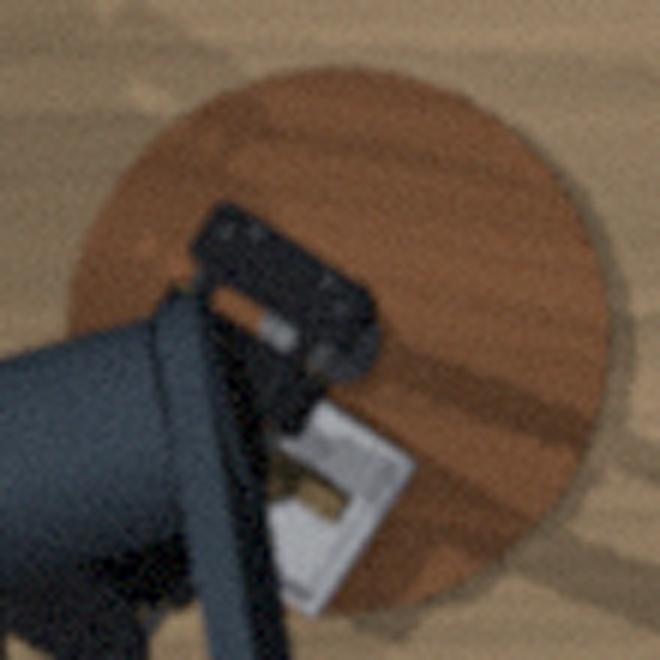

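View pics/s16.png

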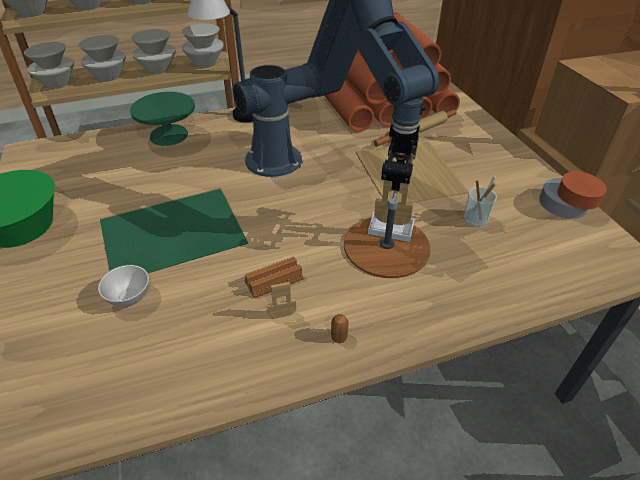

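The call was refused for a miscounted row, so nothing moved. Resending.

Request:
send_rows(moves=[0,0,0,0,0,0.5,0,0,0,0,0,0,1,0,0,0,0,0,0,1.5,0,0,0,0,0,0,2,0,0,0,0,0,0,3,0,0,0,0,0,0,3,0,0,0,0,0,0,3,0,0,0,0,0,0,3,0,0,0,0,0,-4,0,0,0,0,0,0,-4,0,0,0,0,0,0,-4,0,0,0,0,0,0,-4,0,0,0,0,0,0,-4,0,0,0,0,0,0,-4,0,0,0,0,0,0,-4,0,0,0,0,0,0,0,0,0,0,0,0,0,0,0,0,0,0,0,0,0,0,0])

```text
time_s: 22.6
position: [0.5031, -0.0397, 0.361]
tcp_rot: [[0.554, 0.833, 0.0], [0.833, -0.554, 0.001], [0.001, -0.0, -1.0]]
force: [-0.3, -0.7, -0.3]
opening: 0.502
```

```bash
python3 st.py;  python3 -c "
from h import *
snap('scene','s17');crop('s17',330,140,450,290,5,'s');snap('top','t17');crop('t17',195,225,305,335,6,'u')"
```

```text
22.6 pos [ 0.5031 -0.0397  0.361 ] yaw_y -33.63 z [ 4.e-04  6.e-04 -1.e+00] j [-17.2  12.5  87.8   0.   79.8  16.4] F [-0.3 -0.7 -0.3] 0.5018311440321682
```

View pics/s.png

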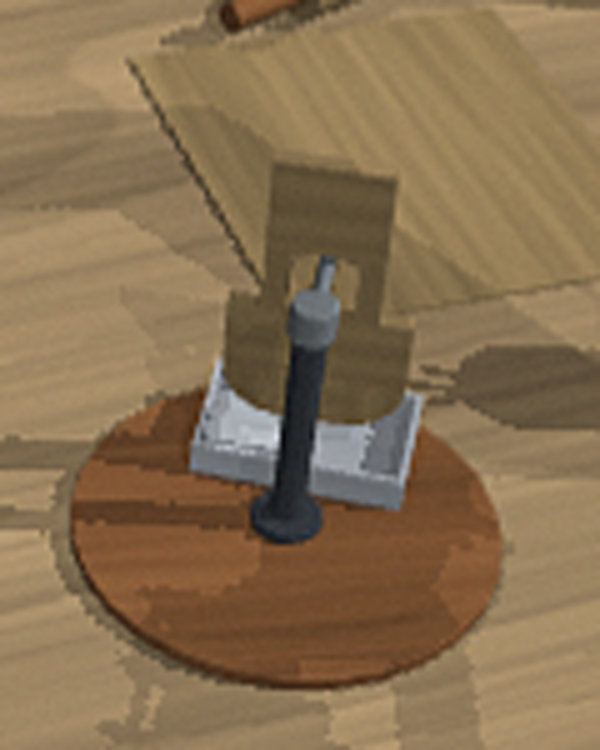

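View pics/u.png

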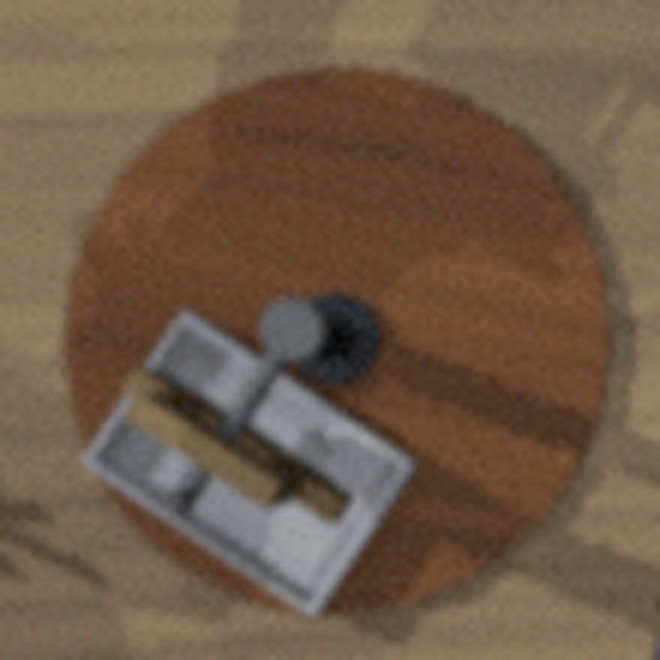

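The template hangs upright on the middle of the bar over the tray, and the arm is clear. I'll wait 1.5 s and check that it is still.

Request:
send_rows(moves=[0,0,0,0,0,0,0,0,0,0,0,0,0,0,0,0,0,0,0,0,0,0,0,0,0,0,0,0,0,0,0,0,0,0,0,0,0,0,0,0,0,0,0,0,0,0,0,0,0,0,0,0,0,0,0,0,0,0,0,0,0,0,0,0,0,0,0,0,0,0,0,0,0,0,0,0,0,0,0,0,0,0,0,0,0,0,0,0,0,0,0,0,0,0,0,0,0,0,0,0,0,0,0,0,0])

```text
time_s: 24.2
position: [0.5032, -0.0406, 0.3606]
tcp_rot: [[0.554, 0.832, 0.0], [0.832, -0.554, 0.0], [0.0, 0.0, -1.0]]
force: [-0.1, 0.5, -0.7]
opening: 0.502
```

```bash
python3 st.py;  python3 - <<'E'
from h import *
a=load('s17')["pixels"].astype(int);b=snap('scene','s18')["pixels"].astype(int);c=snap('scene','s19')["pixels"].astype(int)
g=lambda x:cv2.GaussianBlur(x[165:260,360:420].astype(np.float32),(0,0),1.2)
print(abs(g(a)-g(b)).max(),abs(g(b)-g(c)).max(), abs(g(a)-g(b)).mean())
np.set_printoptions(precision=4,suppress=True)
t=load("t17");C=lambda x,y,z:atz(t,195+x/6,225+y/6,z)
h=C(292,330,.177);tp=C(184,497,.181);d=tp-h;print("hook ang",np.degrees(np.arctan2(d[1],d[0])))
e=(C(133,398,.23)+C(280,492,.23))/2;e=C(206,446,.23);u=d[:2]/np.linalg.norm(d[:2]);print("grip",e,"out",(e-h)[:2]@u,"lat",(e-h)[:2]@[-u[1],u[0]])
E
```

```text
24.2 pos [ 0.5032 -0.0406  0.3606] yaw_y -33.67 z [ 0.  0. -1.] j [-17.3  12.5  87.8   0.   79.7  16.4] F [-0.1  0.5 -0.7] 0.5015157706608612
3.773941 1.7389946 0.34363756
hook ang 146.6736265235329
grip [0.5    0.2344 0.23  ] out 0.056638001396012314 lat 0.0023066926620868124
```

Still, upright, 57 mm out and 2 mm sideways. Handing in.

```bash
python3 -c "
from h import *
print(hand_in())"
```

```text
the job is handed in; nothing more can be done
None
```

I turned the swivel hook over the tray, took the full-size template out of the rack, and hung it by its hole on the bar. The job was handed in at about 24 s of the 67 s allowed; no verdict is reported.

**Hook:** I turned it about 174° with the fingers either side of the bar, then closed the jaws to centre it. It points at about 146.7°, against a tray direction of about 145.5°, so it is well inside the roughly 17° limit.

**Template:** The last pictures show it hanging upright, about 57 mm out from the post's axis and 2 mm to the side. Pictures taken 1.5 s apart showed no movement beyond image noise. The arm was clear of everything.

**Other things on the bench:** I didn't touch the jar, bowl, stamp or the smaller template. They looked unmoved in the scene picture, but I did not measure them again.

**Checks that disagreed:**
- The wrist camera put the hook 5–7 mm to one side of where the top camera and the jaw contact did. The hole leaves about 15 mm either way, so it made no difference.
- One move call, the retreat after release, was refused because I miscounted a row. Nothing moved, and I sent it again.

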